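# Tip the marker out of its capped tube

## Task

Get the marker out of the tilting blue tube: pinch the two black side tabs of the yellow cover to free it, pull it off and set it down on the table at least a hand's breadth clear of the stand. Then, with the cover lying there, tip the tube's mouth down by pressing on it so that the marker slides out until its front end rests against the stand's end stop, take the marker by its exposed end, and lay it flat inside the wooden tray. Do not push aside the soap, the tin, the oil bottle or the two thread spools round the work.

Things in the scene. Friction and masses are not known exactly. Their poses are not given: they have to be found in the camera images.
- stand: Grey holder fixed to the table; two cheeks (114 mm high, 36 mm long, 68 mm over the pins) carry the pivot. Origin: on the table under the pivot. Its -x axis points level the way the mouth faces, y across. Flat foot 10 mm thick, 74 mm wide, from 90 mm behind the pivot (+x) to 180 mm in front (-x), where it carries the end stop.
- end_stop (a point): Middle of the top edge of the end stop: a plate 34 mm wide and 4 mm thick on the front of the foot, 68 mm above the table, 178 mm in front of the pivot, leaning outward (its foot is 150 mm in front). The marker slides against it.
- pivot (a point): Pivot of the blue tube, on its axis, 100 mm above the table. The tube is 36 mm thick outside, bore about 24.5 mm, slick inside, its closed rear end 86 mm behind the pivot (end wall 6 mm). At the mouth it widens to a head 58 mm wide, 36 mm high, 19 mm long, its front face 90 mm from the pivot.
- tube (a joint): Tilt of the tube in rad: 0 = level (start), growing as the mouth goes down, to a stop at 0.5 (29 degrees); -0.05 the other way. Friction, 0.15 N m, holds it wherever it is left; some 2 to 3 N pressed down on the head's top turns it. The marker slides once the tilt passes 0.2 to 0.3. The tube also turns freely with the marker when its exposed end is lifted.
- mouth (a point): Centre of the mouth, on the tube's axis in the plane of the head's front face; moves with the tube. Its -x axis points out along the tube, y across (level), z to the tube's upper side; the head's top face is at z = +18 mm and reaches from x = 0 to +19 mm. 100 mm above the table when level, about 57 mm at the 0.5 stop.
- cover: Yellow snap cover with two black side tabs, on the mouth at the start; 54 g, loose once freed. Origin and axes as mouth while on; -x points out. Plate 54 mm wide (y), 34 mm high (z), from x = -1 to -6 mm; hooks and plug reach to x = +11 mm. Squeezing both tabs frees it; it then pulls straight out along -x, free after 12 mm. Unsqueezed it is held fast.
- tabs (a point): Pinch point of the cover, midway between its two tabs, 22 mm in front of the cover's origin (cover's -x). The tabs run from the plate to 14 mm beyond this point, 18 mm high, outer faces 40 mm apart (y). Each must go in by 4 mm (spring, 2 N rising to 5 N; they stop at 6 mm). Keep the fingers 3 mm off the plate, which is wider.
- marker: White and black marker pen, 135 mm long, 17 mm thick, 24 to 42 g. Origin: middle of its length, on its underside, 8 mm off its axis; its y axis runs along it. At the start its front end is some 25 to 35 mm inside the mouth. Tipped, it slides until its front end rests on the end stop or foot of the stand, 70 to 90 mm out of the head, sloping like the tube.
- tray: Shallow open wooden tray fixed to the table, 110 x 200 mm outside, 25 mm high, walls and floor 5 mm thick. Origin: centre of its underside; its y axis runs along its 200 mm length. The table's far edge lies beyond world x = 0.50 m to the left of the robot (up to y = 0.35) and beyond 0.53 m to its right.
- spot_soap: Green bar of spot soap, 70x42x22 mm. Loose bystander, not to be disturbed. Origin: centre of its underside.
- snap_tin: Round white tin, 63 mm across, 24 mm high. Loose bystander, not to be disturbed. Origin: centre of its underside.
- oil_bottle: Slim cream oil bottle with a red spout, 40 mm across, 152 mm tall. Loose bystander, not to be disturbed. Origin: centre of its underside.
- spool_4: Spool of green thread standing upright, 34 mm across, 52 mm tall, loose thread end to 53 mm. Loose bystander, not to be disturbed. Origin: centre of its underside.
- spool_3: Large spool of black thread standing upright, 48 mm across, 85 mm tall. Loose bystander, not to be disturbed. Origin: centre of its underside.

How it is judged:
By the outcome, as a careful person would: the job done as asked, in the order asked, and still so for the second after the job is handed in, with the robot touching nothing.
It also fails if it takes over 72 s, if anything falls off the work surface, if the arm or the gripper's body presses on something with over 40 N, if the wrist force passes 120 N, or if a joint passes its speed limit or range.

## Robot

A 7-joint arm with a two-finger parallel gripper is mounted at the origin on the work surface; the furniture and walls round the work are solid. World frame = base frame: x ahead of the robot, y to its left, z up, the work surface at z = 0. Lengths are in mm, angles in rad, forces in N, time in s.
With the tool pointing down it reaches from about 400 to 875 mm from the base axis. Payload 19.3 kg.
Tool frame: the origin (TCP) lies at the very end of the fingers, on their centre line; the grasp point (between the pads) lies 19 mm behind it (grip_point_offset is the z of the grasp point in the tool frame, in mm); z points along the fingers, y is the line along which they close (so a half turn about z gives the same grasp; the last joint's range is limited). The gripper opens to 85 mm and grips with 20 to 120 N. Pads are 22 mm wide; open, the fingers measure 114 mm over their backs; the gripper's body (76 mm by 85 mm) begins 54 mm behind the grasp point. The pads swing forward as they close: fully open they stand 13 mm farther back than shut.
Start: joints at [1.216, 0.521, -0.036, 1.599, 0.021, 1.021, -0.113], TCP at [175.575, -599.823, 199.691] pointing down, gripper open.
Joint ranges: [-2.91, 2.91], [-0.3, 2.13], [-1.5, 1.42], [0.17, 2.43], [-1.26, 4.41], [0.16, 1.93], [-2.52, 2.52]. Speed limits (rad/s): [1.89, 1.89, 2.39, 2.39, 3.01, 3.01, 3.01].

## Interface

Orientations are given as a 3x3 rotation matrix whose columns are the frame's x, y, z axes.
In Python, from workcell import movep, movel, goto_joints, open_gripper, clamp, wait, inverse_kinematics, read_state, camera, PlanningError, finish_job, grip_point_offset gives the robot as it stands. Calls block until the motion is done:
- movep(position, orientation): joint-space move of the TCP to a pose.
- movel(position, frame=None, max_speed=150, guard=None): straight line of the TCP; frame=None keeps the orientation; max_speed is the mean speed in mm/s. With guard (N) it stops when the force on the tool has changed by that much, and returns True; else False.
- goto_joints(angles): joint-space move.
- open_gripper() and clamp(): open the fingers fully, or close them until they stop; the grip force is fixed at half the most.
- wait(seconds).
- inverse_kinematics(position, orientation): joint angles nearest the present ones, or None.
- read_state(): the state.
- camera(name): name is "side" or "top"; returns a dict with "image" (384x512x3 uint8, blue, green, red), "range_z" (384x512 float32, mm along the optical axis (not along the pixel's ray), 0 where there is no reading), "fx", "fy", "cx", "cy" (pixels), "cam_to_world" (4x4, takes a point from camera to world coordinates). Camera axes: x right, y up, looking along -z (the intrinsics and any distortion apply to the point x, -y, -z); pixel columns grow to the right and rows downward; lengths in mm; the calibration is good to about 2 mm. A picture is of the moment at which its call begins.
A pose or a line that the arm cannot do raises PlanningError and nothing moves.
- finish_job(): hands the job in; it is judged then, once.
The state is a dict: "time": time; "qpos": joint angles; "qvel": joint speeds; "joint_efforts": joint torques, N m; "eef_pos": TCP position; "tool_rot": TCP orientation; "ft_force": force on the tool from outside, world axes, zero at the start; "torque": the same for the moment, N m; "finger_gap": finger opening in mm; "gripper_force": force on a finger pad.
Only numpy, scipy, OpenCV 4.12 (cv2) and the standard library are available. Lean on these libraries where they do the work, as an engineer would, in place of code of your own. Each camera call takes 0.05 s, during which the arm holds its last target. There are 200 camera calls.

## Working session

There is one attempt and no reset: what is moved stays moved. The work goes in short steps, each a Python script; the robot and the scene stay as the last script left them, time stands still between calls to the robot, and variables do not carry over. Pictures are saved under pics/ and viewed, at most 12 in all, crops included, and the job is handed in when it is done.

```bash
ls; mkdir -p pics
python3 - <<'E'
from workcell import *
import cv2,numpy as np
for n in ("side","top"):
    c=camera(n); cv2.imwrite(f"pics/{n}0.png",c["image"]); np.savez(f"{n}0.npz",**c)
    print(n,c["fx"],c["fy"],c["cx"],c["cy"],[k for k in c]); print(np.round(c["cam_to_world"],3), (c["range_z"]>0).mean())
s=read_state();print(s, grip_point_offset)
E
```

```text
pics
side 440.48473668749375 440.48473668749375 257.8996986424824 199.8877277855386 ['image', 'range_z', 'fx', 'fy', 'cx', 'cy', 'cam_to_world']
[[-8.030000e-01  2.940000e-01 -5.180000e-01 -5.274430e+02]
 [-5.950000e-01 -3.680000e-01  7.140000e-01  1.309067e+03]
 [ 2.000000e-02  8.820000e-01  4.710000e-01  9.372580e+02]
 [ 0.000000e+00  0.000000e+00  0.000000e+00  1.000000e+00]] 0.8500518798828125
top 365.18741322246956 365.18741322246956 256.1254083967139 189.67112163940516 ['image', 'range_z', 'fx', 'fy', 'cx', 'cy', 'cam_to_world']
[[ 1.300000e-02  9.940000e-01 -1.090000e-01  2.894640e+02]
 [-1.000000e+00  1.300000e-02 -1.000000e-03 -2.562100e+01]
 [ 1.000000e-03  1.090000e-01  9.940000e-01  1.273551e+03]
 [ 0.000000e+00  0.000000e+00  0.000000e+00  1.000000e+00]] 0.9961090087890625
{'time': 0.1, 'qpos': array([ 1.21578169,  0.52198068, -0.03631352,  1.59994121,  0.0212089 ,
        1.02107877, -0.11285155]), 'qvel': array([-0.00155913, -0.00099623,  0.0012486 , -0.00047438, -0.00126455,
        0.00093689,  0.00045394]), 'joint_efforts': array([ 3.61324768e-03, -9.28492498e+01,  1.98419429e+00, -3.70532691e+01,
        1.81962753e-02,  5.35392057e-03,  1.36419212e-04]), 'eef_pos': array([ 175.47611656, -599.52120635,  199.17059138]), 'tool_rot': array([[ 9.59733436e-01,  2.80912078e-01, -3.67897982e-04],
       [ 2.80912306e-01, -9.59732966e-01,  9.54368958e-04],
       [-8.49900543e-05, -1.01928687e-03, -9.99999477e-01]]), 'ft_force': array([ 0.59659937, -0.34804018,  0.4697667 ]), 'torque': array([ 0.00532841,  0.00143574, -0.06260455]), 'gripper_force': 0.0, 'finger_gap': 85.40782752385485} -18.700000000000003
```

View pics/top0.png

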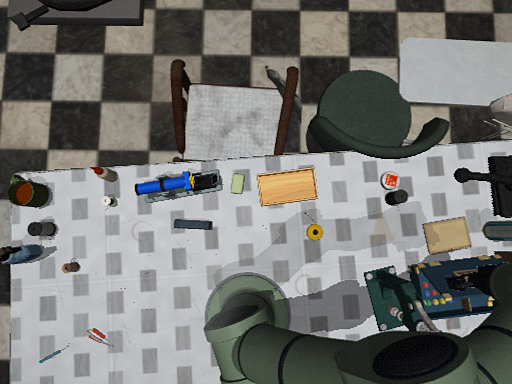

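View pics/side0.png

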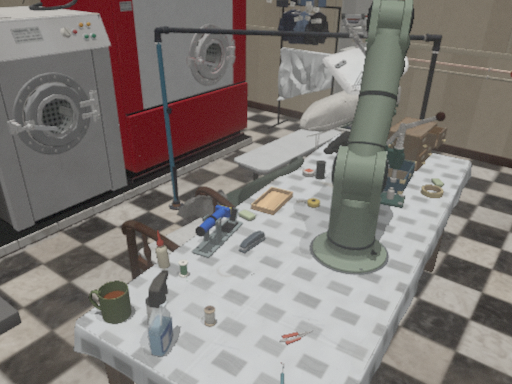

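The top view shows the blue tube at about (165,186) with its mouth facing image right (world −y). The cover is at (203,181), the soap at (237,183), the tray at (287,187), the bottle at (104,173), the green spool at (108,202), the tin at (390,181) and the black spool at (396,197). The side view agrees: tube at (213,219), tray at (272,200).

```bash
cat > h.py <<'E'
import cv2,numpy as np
def pts(c,mask=None):
    v,u=np.nonzero((c["range_z"]>0)&(np.ones(c["range_z"].shape,bool) if mask is None else mask))
    z=c["range_z"][v,u].astype(float)
    p=np.c_[(u-c["cx"])/c["fx"]*z,-(v-c["cy"])/c["fy"]*z,-z]
    M=c["cam_to_world"]; return p@M[:3,:3].T+M[:3,3],u,v
def ray(c,u,v,h):
    M=c["cam_to_world"]; d=M[:3,:3]@np.array([(u-c["cx"])/c["fx"],-(v-c["cy"])/c["fy"],-1]); o=M[:3,3]
    return o+d*(h-o[2])/d[2]
def proj(c,P):
    M=c["cam_to_world"]; q=(np.asarray(P)-M[:3,3])@M[:3,:3]
    return np.array([c["cx"]+c["fx"]*q[0]/-q[2], c["cy"]-c["fy"]*q[1]/-q[2]])
def hsv(c): return cv2.cvtColor(c["image"],cv2.COLOR_BGR2HSV)
def box(s,x0,x1,y0,y1):
    m=np.zeros(s,bool); m[y0:y1,x0:x1]=1; return m
E
python3 - <<'E'
from h import *
R={}
for n,roi in (("top",(90,420,150,240)),("side",(130,340,150,290))):
    c=dict(np.load(f"{n}0.npz")); H=hsv(c); roi=box(H.shape[:2],*roi)
    for k,lo,hi in (("blue",(108,150,60),(130,255,255)),("yellow",(22,150,120),(34,255,255)),("soap",(35,40,90),(50,120,255)),("tray",(8,80,120),(20,255,255)),("red",(0,150,80),(6,255,255))):
        m=(cv2.inRange(H,lo,hi)>0)&roi
        if k=="yellow": m&=box(m.shape,*((180,225,165,200) if n=="top" else (200,245,195,235)))
        m=m.astype(np.uint8); N,L,S,C=cv2.connectedComponentsWithStats(m)
        i=1+np.argsort(-S[1:,4])[:2]
        for j in i:
            if S[j,4]<6: continue
            P,u,v=pts(c,L==j); 
            if len(P)==0: print(n,k,"norange",S[j]);continue
            print(n,k,S[j],np.round(C[j],1),"med",np.round(np.median(P,0)),"p2",np.round(np.percentile(P,3,0)),"p98",np.round(np.percentile(P,97,0)))
    P,_,_=pts(c,roi); t=P[abs(P[:,2])<15]; print(n,"table z",np.median(t[:,2]))
c=dict(np.load("top0.npz"));s=dict(np.load("side0.npz"))
a=cv2.resize(c["image"][155:220,120:240],None,fx=6,fy=6,interpolation=cv2.INTER_CUBIC)[:,:800]
b=cv2.resize(s["image"][190:260,175:275],None,fx=7,fy=7,interpolation=cv2.INTER_CUBIC)
cv2.imwrite("pics/a.png",a);cv2.imwrite("pics/b.png",b)
E
```

```text
top blue [163 171  29  19 331] [177.4 182.1] med [436. 226. 117.] p2 [417. 189. 103.] p98 [467. 270. 122.]
top blue [137 180  24  15 245] [148.5 187.2] med [420. 320. 116.] p2 [402. 285. 105.] p98 [437. 354. 121.]
top yellow [189 172   6  16  42] [191.5 179.4] med [448. 184. 113.] p2 [425. 176.  97.] p98 [469. 190. 118.]
top soap [231 174  13  20 219] [237.  183.4] med [448.  42.  21.] p2 [417.  23.  16.] p98 [480.  62.  26.]
top tray [ 257  167   61   39 1663] [287.1 186.8] med [ 438. -132.    6.] p2 [ 385. -224.    1.] p98 [495. -38.  27.]
top tray [386 176   4   8  12] [387.5 179.5] med [ 467. -477.   26.] p2 [ 455. -481.   21.] p98 [ 478. -474.   29.]
top red [387 174  10   9  44] [392.4 177.7] med [ 473. -495.   25.] p2 [ 462. -507.   21.] p98 [ 486. -478.   31.]
top red [ 94 167   8   7  36] [ 97.6 170.2] med [473. 487. 107.] p2 [465. 482. 101.] p98 [482. 494. 126.]
top table z 0.5879867899420788
side blue [214 206  11  11  48] [218.5 211.1] med [433. 232. 119.] p2 [421. 200. 114.] p98 [460. 265. 123.]
side blue [201 218  13   9  43] [207.1 221.7] med [417. 311. 118.] p2 [408. 288. 114.] p98 [427. 344. 122.]
side red [145 155  20  11  66] [154.6 159.7] med [2163. -915. -512.] p2 [ 2140. -1023.  -543.] p98 [2181. -824. -477.]
side red [138 162   8   8  23] [141.3 166.1] med [2158. -778. -519.] p2 [2150. -815. -542.] p98 [2177. -741. -498.]
side table z 2.7914536199933764
```

View pics/a.png

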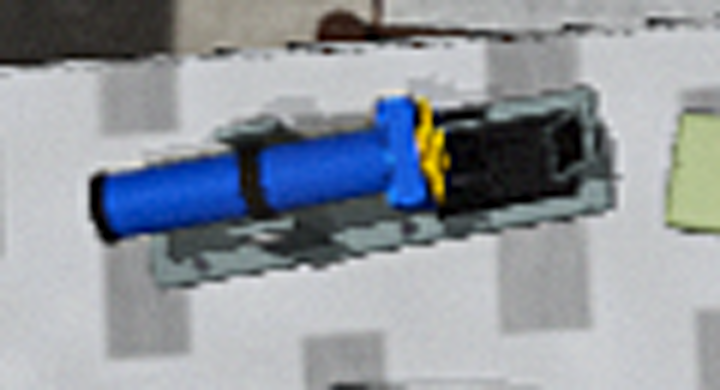

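View pics/b.png

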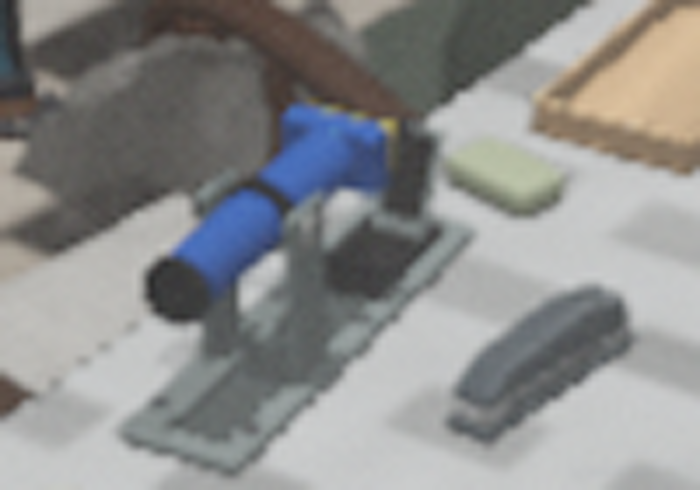

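The crops show the level tube. In the top crop the head's front edge is at about (190,181) full-frame, with the yellow plate next to it, the tabs at 194–216 and the stand's foot reaching to about u=222. In the side crop the tube runs from the black rear cap at (201,231) to the head at (223,211). A grey stapler at (253,240) stays clear of it. Next I fit the axis from both views.

Run:
```python
from h import *
pl=[];C={}
for n,roi,hd in (("top",(130,200,165,205),180),("side",(195,235,200,240),214)):
    c=C[n]=dict(np.load(f"{n}0.npz")); H=hsv(c)
    m=(cv2.inRange(H,(105,110,40),(132,255,255))>0)&box(H.shape[:2],*roi)
    v,u=np.nonzero(m)
    body=np.c_[u,v][u<hd].astype(np.float32)
    # axis as mid between two edges: per-column extents perpendicular
    d=cv2.fitLine(body,cv2.DIST_L2,0,.01,.01).ravel()
    for _ in range(2):
        t=d[:2];nrm=np.array([-t[1],t[0]]);w=(body-d[2:])@nrm;s=(body-d[2:])@t
        bins=np.arange(np.ceil(s.min())+3,s.max()-2,1.)
        mid=[];wid=[]
        for b in bins:
            q=w[abs(s-b)<.8]
            if len(q)>6: mid.append(d[2:]+t*b+nrm*(q.max()+q.min())/2);wid.append(np.ptp(q)+1)
        wid=np.array(wid);mid=np.array(mid)[wid>np.median(wid)*.85]
        d=cv2.fitLine(mid.astype(np.float32),cv2.DIST_HUBER,0,.01,.01).ravel()
    print(n,d,"width",np.median(wid),u.min(),u.max())
    M=c["cam_to_world"]; o=M[:3,3]
    f=lambda p:M[:3,:3]@np.array([(p[0]-c["cx"])/c["fx"],-(p[1]-c["cy"])/c["fy"],-1])
    N=np.cross(f(d[2:]-20*d[:2]),f(d[2:]+20*d[:2]));N/=np.linalg.norm(N);pl.append((N,N@o))
    if n=="top":
        A,B=[ray(c,*(d[2:]+k*d[:2]),100) for k in(-15,15)]
        t=(B-A)[:2];t/=np.linalg.norm(t);print("top axis at z100",A,B,"yaw",np.degrees(np.arctan2(t[1],t[0])))
    else:
        A2,B2=[ray(c,*(d[2:]+k*d[:2]),100) for k in(-10,10)]; print("side at z100",A2,B2)
dr=np.cross(pl[0][0],pl[1][0]);dr/=np.linalg.norm(dr);dr*=-np.sign(dr[1])
for y in (180,260,340):
    P=np.linalg.solve(np.array([pl[0][0],pl[1][0],[0,1,0]]),[pl[0][1],pl[1][1],y]);print("axis",P,dr)
# along-axis profile from the top image, z=118 plane for head/yellow edges
c=C["top"];P,u,v=pts(c,box(c["image"].shape[:2],130,232,165,210));H=hsv(c)[v,u]
t=np.r_[t,0];s=(P-A)@t; n2=np.array([-t[1],t[0],0]);w=(P-A)@n2
bl=(H[:,0]>105)&(H[:,0]<132)&(H[:,1]>110)
ye=(H[:,0]>20)&(H[:,0]<34)&(H[:,1]>120)
pv=bl&(P[:,2]>112)
print("blue s range",np.percentile(s[pv],[0,2,98,100]),"ye",np.percentile(s[ye&(P[:,2]>110)],[0,50,100]),"A",A,"t",t)
hd=pv&(s>np.percentile(s[pv],98)-10);print("head w",w[hd].min(),w[hd].max(),"z",np.median(P[hd,2]))
# tabs: dark, z 95..115, beyond yellow
ta=(H[:,2]<60)&(P[:,2]>85)&(s>s[ye].max()-3)
print("tabs s",np.percentile(s[ta],[0,50,100]),"w",np.percentile(w[ta],[0,50,100]),"z",np.median(P[ta,2]),ta.sum())
# band & rear cap
bd=(H[:,2]<60)&(P[:,2]>105)&(s<s[pv].max()-30);print("dark s hist",np.histogram(s[bd],bins=np.arange(-60,120,5)))
g=(H[:,1]<60)&(abs(P[:,2]-10)<5);print("foot s",np.percentile(s[g],[1,99]),"w",np.percentile(w[g],[1,99]))
```

```text
top [ 9.8472834e-01 -1.7409801e-01  1.5863126e+02  1.8552913e+02] width 11.195589 137 192
top axis at z100 [418.06637802 338.42189234 100.        ] [436.29455373 243.54742421 100.        ] yaw -79.1243237271047
side [  0.66328895  -0.74836344 207.8166     223.23412   ] width 8.806237 200 229
side at z100 [412.58831952 351.74696577 100.        ] [446.01030165 243.23836214 100.        ]
axis [443.72574636 180.         128.24253402] [ 0.1547602  -0.97010581  0.18693313]
axis [430.96341092 260.         112.82705042] [ 0.1547602  -0.97010581  0.18693313]
axis [418.20107549 340.          97.41156683] [ 0.1547602  -0.97010581  0.18693313]
blue s range [-21.78133602 -13.61123917 135.95123744 142.24648911] ye [ 54.92701487 134.3636624  149.4181333 ] A [418.06637802 338.42189234 100.        ] t [ 0.6644774 -0.7473083  0.       ]
head w -82.50902984090527 -45.53018961159761 z 118.14107636774338Traceback (most recent call last):
  File "<stdin>", line 41, in <module>
    return _quantile_unchecked(
        a, q, axis, out, overwrite_input, method, keepdims, weights)
    return _ureduce(a,
                    func=_quantile_ureduce_func,
    ...<5 lines>...
                    overwrite_input=overwrite_input,
                    method=method)
    r = func(a, **kwargs)
    result = _quantile(arr,
                       quantiles=q,
    ...<2 lines>...
                       out=out,
                       weights=wgt)
    slices_having_nans = np.isnan(arr[-1, ...])
                                  ~~~^^^^^^^^^
IndexError: index -1 is out of bounds for axis 0 with size 0
```

```bash
cat > m.py <<'E'
from h import *
A=np.array([418.07,338.42,100.]);t=np.array([436.29-418.07,243.55-338.42,0]);t/=np.linalg.norm(t);nn=np.array([-t[1],t[0],0])
E
python3 - <<'E'
from m import *
np.set_printoptions(precision=1,suppress=True)
for n,b in (("top",(130,232,165,212)),("side",(190,245,195,262))):
    c=dict(np.load(f"{n}0.npz"));P,u,v=pts(c,box(c["image"].shape[:2],*b));H=hsv(c)[v,u].astype(int)
    s=(P-A)@t;w=(P-A)@nn
    bl=(H[:,0]>105)&(H[:,0]<132)&(H[:,1]>110); ye=(H[:,0]>20)&(H[:,0]<34)&(H[:,1]>120)&(abs(s-160)<40)
    pv=bl&(P[:,2]>112);print(n,"blue s",np.percentile(s[pv],[0,1,99,100]),"z of ridge",np.percentile(P[bl,2],[50,90,98]))
    q=ye&(P[:,2]>105);print("yellow",q.sum(),np.percentile(s[q],[0,50,100]),"w",np.percentile(w[q],[0,50,100]),"z",np.percentile(P[q,2],[5,50,95]))
    sf=s[pv].max();hd=pv&(s>sf-14);print("head w",np.percentile(w[hd],[0,2,98,100]),"z",np.median(P[hd,2]))
    ta=(H[:,2]<70)&(P[:,2]>88)&(s>sf);print("tabs",ta.sum())
    if ta.sum(): print(np.c_[s[ta],w[ta],P[ta,2]][np.argsort(s[ta])][::max(1,ta.sum()//12)])
    bd=(H[:,2]<70)&(P[:,2]>112)&(s<sf-30);print("dark s",np.histogram(s[bd],bins=np.arange(-40,125,5))[0])
    g=(P[:,2]>6)&(P[:,2]<15)&(abs(w)<50);print("foot s",np.percentile(s[g],[0,2,98,100]),"w",np.percentile(w[g],[1,99]),"z",np.median(P[g,2]))
    es=(P[:,2]>50)&(P[:,2]<75)&(s>195);print("stop",es.sum(),np.c_[s,w,P[:,2]][es][:8])
    ck=(P[:,2]>104)&(abs(w)>22)&(s>30)&(s<100);print("cheek s",np.percentile(s[ck],[0,50,100]),"w",np.percentile(w[ck],[0,50,100]))
# objects
c=dict(np.load("top0.npz"))
for k,b in (("tray",(250,325,160,212)),("soap",(226,246,170,196)),("stapler",(168,218,212,236)),("tin",(378,400,168,190)),("spool3",(384,412,188,208)),("spool4",(98,120,192,212)),("oil",(85,122,160,190))):
    m=box(c["image"].shape[:2],*b);P,u,v=pts(c,m);q=P[P[:,2]>9]
    r=cv2.minAreaRect(q[:,:2].astype(np.float32));print(k,r,"z",np.percentile(q[:,2],[50,98]))
E
```

```text
top blue s [-18.8 -16.3 151.1 151.7] z of ridge [115.9 119.8 121.7]
yellow 48 [151.3 158.8 164.6] w [-26.1  -1.2  26.7] z [105.8 113.4 117.5]
head w [-28.8 -27.5  27.4  29.6] z 118.25180089698165
tabs 47
[[151.8 -20.6 104.3]
 [152.2  26.1 101.5]
 [153.2 -18.2 109.8]
 [161.6  16.9 107.3]
 [162.8 -16.3 107.2]
 [165.2 -19.9 105.8]
 [167.5 -19.5  99.6]
 [170.7  15.7 104.6]
 [171.9 -17.7 104.8]
 [174.7  17.9 106.9]
 [175.6 -19.6  88.8]
 [178.4 -18.9 105.6]
 [180.8  17.1 105. ]
 [182.3 -16.5 107.1]
 [184.8  15.4  90.1]
 [187.1  16.1 104.1]]
dark s [ 0  0  0  9 10  0  0  0  0  0  0  0  0  0  0  0  0  0  0  9 15  7  0  0
  0  0  0  0  0  0  0  0]
foot s [-76.5 -20.7 240.3 269.9] w [-36.6  36.1] z 10.708104476186008
stop 35 [[239.1  15.7  70. ]
 [231.   15.6  57.7]
 [234.5  14.6  60. ]
 [238.6  12.2  70.6]
 [230.6  11.9  59.8]
 [234.3  10.6  64.2]
 [238.    9.1  69.4]
 [229.5   9.7  52.9]]
cheek s [44.9 63.6 80.1] w [-33.7  -0.6  33.8]
side blue s [-17.4 -16.5 145.5 147. ] z of ridge [115.5 121.  122.8]Traceback (most recent call last):
  File "<stdin>", line 8, in <module>
    return _quantile_unchecked(
        a, q, axis, out, overwrite_input, method, keepdims, weights)
    return _ureduce(a,
                    func=_quantile_ureduce_func,
    ...<5 lines>...
                    overwrite_input=overwrite_input,
                    method=method)
    r = func(a, **kwargs)
    result = _quantile(arr,
                       quantiles=q,
    ...<2 lines>...
                       out=out,
                       weights=wgt)
    slices_having_nans = np.isnan(arr[-1, ...])
                                  ~~~^^^^^^^^^
IndexError: index -1 is out of bounds for axis 0 with size 0
```

```bash
cat >> m.py <<'E'
PIV=A+61.8*t   # pivot
def S(s,w,z): # stand coordinates: s forward of pivot toward mouth
    return np.array([*(PIV+s*t+w*nn)[:2],z])
E
python3 - <<'E'
from m import *
np.set_printoptions(precision=1,suppress=True)
print(PIV,S(90,0,100),S(112,0,100),S(178,0,68))
c=dict(np.load("top0.npz"));s_=dict(np.load("side0.npz"))
for k,b in (("tray",(250,325,160,212)),("soap",(226,246,170,196)),("stapler",(168,218,212,236)),("tin",(378,400,168,190)),("spool3",(384,412,188,208)),("spool4",(98,120,192,212)),("oil",(85,122,160,190))):
    m=box(c["image"].shape[:2],*b);P,u,v=pts(c,m);q=P[P[:,2]>9]
    r=cv2.minAreaRect(q[:,:2].astype(np.float32));print(k,np.array(r[0]),np.array(r[1]),r[2],"z",np.percentile(q[:,2],[50,98]))
# tray height in side view via range
P,u,v=pts(s_,box(s_["image"].shape[:2],245,300,180,215));ok=(abs(P[:,0]-438)<60)&(abs(P[:,1]+132)<105);print("side tray z",np.percentile(P[ok,2],[5,50,98]),ok.sum())
P,u,v=pts(s_,box(s_["image"].shape[:2],195,245,195,240));q=(P[:,1]<280)&(P[:,1]>160)&(P[:,2]>100)&(P[:,0]>380)&(P[:,0]<500);x=(P[q]-A)@t-61.8;print("side head z,s,w",np.percentile(P[q,2],[50,90]),np.percentile(x,[1,50,99]),)
P2=P[q];hv=P2[x>72];print(np.percentile((hv-A)@nn,[2,98]),np.percentile(hv[:,2],[50,95]))
from workcell import *
for nm,z in (("down",[0,0,-1.]),):
    for y in (nn,-nn):
        R=np.c_[np.cross(y,z),y,z]; print(inverse_kinematics(S(112,0,90),R), inverse_kinematics(S(112,0,260),R))
for a in (30,45,60,90): # tool approaching from front, tilted a deg from down, pointing to -t
    z=-np.sin(np.radians(a))*t+np.array([0,0,-np.cos(np.radians(a))])
    for y in (nn,-nn):
        R=np.c_[np.cross(y,z),y,z]; print(a,inverse_kinematics(S(112,0,100),R))
E
```

```text
[429.7 277.7 100. ] [446.7 189.3 100. ] [450.8 167.7 100. ] [463.3 102.9  68. ]
tray [ 440.4 -132.7] [110.  200.6] 8.249124526977539 z [22.5 29.8]
soap [448.5  40.9] [40.9 68.8] 83.4001235961914 z [21.  26.9]
stapler [305.7 190.4] [127.2  29.2] 87.97441101074219 z [39.3 46.6]
tin [ 467.5 -488.2] [60.3 61.4] 83.06187438964844 z [24.8 30.1]
spool3 [ 410.9 -498.6] [46.8 55.4] 89.90914916992188 z [83.4 90.1]
spool4 [381.3 478.8] [29.8 30.7] 52.18275833129883 z [51.4 56.4]
oil [470.5 482.3] [35.  39.8] 64.94042205810547 z [ 73.8 137.3]
side tray z [ 2.3  9.5 30.6] 701
side head z,s,w [116.7 121.1] [ -4.5  55.5 108.8]
[-28.4  28.5] [117.6 121.4]
[ 0.3  0.7 -1.   2.   0.7  0.9 -1. ] [ 0.4  0.4 -1.2  1.9  0.4  1.2 -0.7]
[-1.2  0.8  1.1  2.1 -1.   0.9 -2.5] [ 0.5  0.5 -1.3  1.8  0.5  1.2  2.4]
30 [ 0.5  0.7 -0.8  2.  -0.1  0.6  0.1]
30 [ 0.   0.5 -0.2  2.1 -0.7  0.7 -2.5]
45 [ 0.6  0.8 -0.8  2.  -0.4  0.7  0.5]
45 [ 0.1  0.7 -0.1  2.  -0.9  0.9 -2.1]
60 [ 0.7  1.  -0.8  2.  -0.5  0.8  0.7]
60 [ 0.2  0.8 -0.1  2.  -1.   1.1 -1.9]
90 [ 0.8  1.4 -0.8  1.8 -0.6  1.1  0.9]
90 [ 0.2  1.2 -0.   1.8 -1.1  1.6 -1.7]
```

```bash
cat >> m.py <<'E'
Z=np.array([0,0,1.])
def R(a,tt=t,sgn=1):
    n=np.cross(Z,tt)*sgn; z=-np.sin(a)*tt-np.cos(a)*Z
    return np.c_[np.cross(n,z),n,z]
def st(msg=""):
    from workcell import read_state
    s=read_state();print(msg,"t",round(s["time"],2),"p",s["eef_pos"].round(1),"gap",round(s["finger_gap"],1),"F",s["ft_force"].round(1),"gf",round(s["gripper_force"],1),"q",s["qpos"].round(2),flush=True)
def snap(n,name):
    from workcell import camera
    c=camera(n);np.savez(name+".npz",**c);return c
E
python3 - <<'E'
from m import *;from workcell import *
print(np.cross(Z,t),nn)
movep(S(112,0,200),R(0));st("above")
movel(S(112,0,86.5),max_speed=120,guard=15);st("down")
c=snap("top","t1");s=snap("side","s1")
cv2.imwrite("pics/c.png",np.hstack([cv2.resize(c["image"][140:220,150:230],(400,400)),cv2.resize(s["image"][180:260,185:265],(400,400))]))
E
```

```text
[ 0.98205293  0.18860551 -0.        ] [0.98205293 0.18860551 0.        ]
above t 2.97 p [451.1 167.1 199.9] gap 85.4 F [ 0.2  1.  -0. ] gf 0.0 q [ 0.43  0.56 -1.24  1.93  0.6   1.1  -0.87]
down t 4.06 p [451.2 167.9  87. ] gap 85.7 F [ 0.1  0.2 -0.2] gf 0.0 q [ 0.3   0.7  -1.08  2.03  0.8   0.91 -1.04]
```

View pics/c.png

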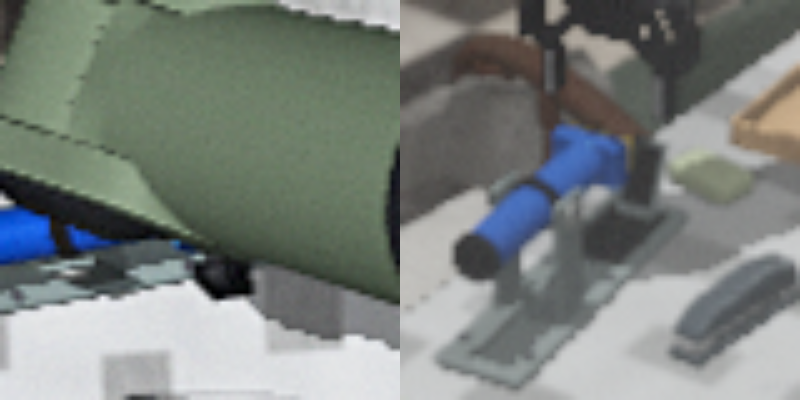

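The left half (top view) shows the arm covering the head. In the right half (side view) the open fingers straddle the cover, with the far finger near (550,90) and the near one by (655,120). Contact force is zero, so I'll pinch and pull.

Run:
```python
from m import *;from workcell import *
clamp();st("pinched")
movel(S(127,0,86.5),max_speed=40);st("pulled15")
movel(S(150,0,86.5),max_speed=80);st("pulled38")
movel(S(150,0,200),max_speed=150);st("up")
c=snap("top","t2");s=snap("side","s2")
cv2.imwrite("pics/d.png",np.hstack([cv2.resize(c["image"][140:220,150:230],(400,400)),cv2.resize(s["image"][160:260,175:275],(400,400))]))
```

```text
pinched t 4.92 p [450.8 167.8  86.5] gap -0.1 F [0.6 0.2 0.5] gf 0.0 q [ 0.3   0.7  -1.08  2.03  0.8   0.91 -1.04]
pulled15 t 5.45 p [453.8 152.8  86.5] gap 0.0 F [-0.   0.1 -0.2] gf 0.0 q [ 0.33  0.7  -1.08  2.04  0.8   0.91 -1.01]
pulled38 t 5.88 p [458.1 130.3  86.5] gap 0.2 F [ 0.4  0.8 -0.7] gf 0.0 q [ 0.38  0.7  -1.08  2.05  0.8   0.91 -0.97]
up t 6.79 p [457.7 130.1 199.2] gap -0.2 F [0.  0.1 0.2] gf 0.0 q [ 0.51  0.55 -1.25  1.94  0.59  1.09 -0.79]
```

View pics/d.png

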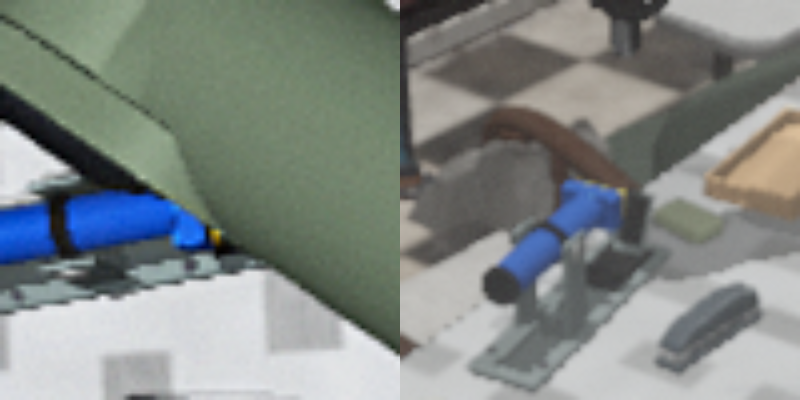

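The cover is still on the mouth: yellow at (620,190) in the side crop, with the fingers shut on nothing. The fingertip at about (231,172) full-frame is to be compared with where the TCP should project.

Run:
```python
from m import *
for n,e in (("s1",S(112,0,87)),("s2",S(150,0,199.5))):
    c=dict(np.load(n+".npz")); print(n,"tcp px",proj(c,e),"tip behind 60",proj(c,e+[0,0,60]),"+nn43",proj(c,e+43*nn),proj(c,e-43*nn))
    P,u,v=pts(c,box(c["image"].shape[:2],150,310,100,235))
    d=P-e; k=(np.hypot(d[:,0],d[:,1])<90)&(d[:,2]>-8)&(d[:,2]<120)
    V=hsv(c)[v,u][:,2]
    for lo in range(-8,120,8):
        q=k&(d[:,2]>=lo)&(d[:,2]<lo+8)&(V<90)
        if q.sum(): print(lo,q.sum(),"s",np.percentile(d[q]@t,[0,50,100]).round(),"w",np.percentile(d[q]@nn,[0,50,100]).round())
c=dict(np.load("s2.npz"));cv2.imwrite("pics/e.png",cv2.resize(c["image"][120:240,170:290],(600,600),interpolation=cv2.INTER_CUBIC))
```

```text
s1 tcp px [226.46707073 210.63945282] tip behind 60 [226.25202427 197.05681042] +nn43 [216.93968579 208.14455429] [236.17404846 213.1813806 ]
-8 1 s [-16. -16. -16.] w [-25. -25. -25.]
0 3 s [-21.   8.  11.] w [-27. -20. -19.]
8 3 s [-2.  8. 11.] w [-21. -20.  17.]
16 4 s [ 3.  6. 11.] w [-23.  -2.  17.]
24 2 s [-16. -16. -15.] w [-2.  4. 10.]
32 1 s [-25. -25. -25.] w [27. 27. 27.]
40 2 s [-7. -4. -1.] w [-47.  -1.  46.]
48 9 s [-13.  -1.  10.] w [-53.  42.  55.]
56 13 s [-15.  -4.   5.] w [-57.  43.  58.]
64 10 s [-10.  -6.   4.] w [-56. -51.  55.]
72 14 s [-15.  -4.   5.] w [-53.  43.  56.]
80 15 s [-13.  -5.   8.] w [-57.  42.  53.]
88 18 s [-17. -10.  -1.] w [-70. -47.  65.]
96 48 s [-17. -10.  16.] w [-74. -39.  69.]
104 47 s [-19.  -4.  19.] w [-74. -37.  70.]
112 53 s [-21. -10.  16.] w [-74. -25.  68.]
s2 tcp px [230.8945165  180.95983589] tip behind 60 [230.75139132 166.69192226] +nn43 [221.20014323 178.71024909] [240.7740833 183.252397 ]
32 3 s [-13. -11. -10.] w [-2.  1.  6.]
40 10 s [-15.  -7.   7.] w [-14.  -8.   3.]
48 10 s [-15.  -9.   2.] w [-14.  -6.   7.]
56 11 s [-13.  -9.   5.] w [-15.  -2.   8.]
64 11 s [-16. -10.   6.] w [-14. -10.   5.]
72 16 s [-15. -11.  -5.] w [-17.  -6.   9.]
80 32 s [-20. -12.  12.] w [-31.  -2.  35.]
88 40 s [-19.  -9.  12.] w [-40.  -5.  40.]
96 38 s [-18. -11.  17.] w [-49.   3.  51.]
104 41 s [-19. -11.   7.] w [-52.   8.  53.]
112 49 s [-25. -11.   4.] w [-61.   6.  62.]
```

View pics/e.png

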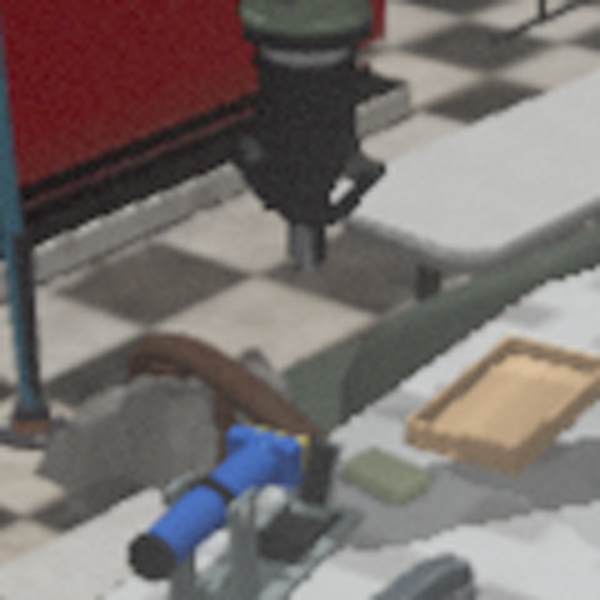

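The shut fingertips appear at (231.6,173.6), but the reported TCP projects to (230.9,181). The real tips are therefore about 30 mm higher than reported, which is why they closed above the tabs. I'll check this with the range image and then a guarded touch on bare table, before trying again.

Run:
```python
from m import *;from workcell import *
c=dict(np.load("s2.npz"));e=S(150,0,199.5)
P,u,v=pts(c,box(c["image"].shape[:2],215,250,140,190));d=P-e
k=(np.hypot(d[:,0],d[:,1])<40)&(d[:,2]<90)&(d[:,2]>-60);print("tip min z",np.sort(d[k,2])[:6].round(1))
q=k&(d[:,2]<65);print("s",np.percentile(d[q]@t,[5,50,95]).round(1),"w",np.percentile(d[q]@nn,[5,50,95]).round(1))
# guarded touch on free table
p=np.array([330.,-20,120]);r=np.linalg.norm(p[:2]);
p=np.array([370,330*0-300,120.])
tt=np.array([.1886,-.982,0]);
movep(p,R(0));st("over table")
try:
    print(movel([p[0],p[1],-20.],max_speed=45,guard=5));st("touch")
except PlanningError as x: print("PE",x)
```

```text
tip min z [36.5 37.3 38.6 38.9 40.2 41.6]
s [-14.4  -8.9   1.1] w [-13.5  -4.2  12.7]
over table t 8.53 p [ 370.8 -299.2  120.3] gap -0.1 F [ 0.5  0.3 -0.2] gf 0.0 q [ 1.41  0.69 -1.2   2.02  0.78  1.    0.01]
False
touch t 11.79 p [ 370.  -300.   -19.9] gap -0.3 F [0.4 0.1 0.1] gf 0.0 q [ 1.26  0.89 -0.97  2.09  1.09  0.8  -0.23]
```

Run:
```python
from m import *;from workcell import *
try:
    print(movel([370,-300,-45.],max_speed=15,guard=5));st("touch")
except PlanningError as x: print("PE",x)
```

```text
True
touch t 12.69 p [ 370.  -300.   -31.5] gap -0.2 F [-2.3  0.2 12.3] gf 6.2 q [ 1.24  0.9  -0.95  2.09  1.12  0.79 -0.25]
```

The touch puts the true tip 31 mm above the reported TCP, matching the picture. I'll apply that offset and redo the pinch.

```bash
cat >> m.py <<'E'
OFF=31.
def T(s,w,z): return S(s,w,z-OFF)   # true tip height, tool down
E
python3 - <<'E'
from m import *;from workcell import *
movel([370,-300,80.],max_speed=200)
open_gripper();movep(T(112,0,180),R(0));st("above")
movel(T(112,0,86.5),max_speed=120,guard=15);st("down")
clamp();st("pinched")
if read_state()["finger_gap"]>15:
    movel(T(128,0,86.5),max_speed=40);st("pulled16")
    movel(T(150,0,86.5),max_speed=80);st("pulled38")
    movel(T(150,0,180),max_speed=150);st("up")
c=snap("top","t3");s=snap("side","s3")
cv2.imwrite("pics/f.png",np.hstack([cv2.resize(c["image"][140:220,150:230],(400,400)),cv2.resize(s["image"][160:260,175:275],(400,400))]))
E
```

```text
above t 15.93 p [451.1 166.7 148.7] gap 85.4 F [ 0.5 -0.4 -0.3] gf 0.0 q [ 0.4   0.64 -1.22  1.98  0.71  1.04 -0.97]
down t 16.87 p [451.1 167.9  56. ] gap 85.8 F [0.6 0.1 0.8] gf 0.0 q [ 0.29  0.77 -1.07  2.05  0.9   0.89 -1.12]
pinched t 17.44 p [451.  167.7  55.6] gap 24.7 F [ 0.  -0.6  0.7] gf 62.5 q [ 0.29  0.77 -1.07  2.05  0.9   0.89 -1.12]
pulled16 t 17.99 p [453.9 151.9  55.5] gap 24.1 F [-0.3  0.7 -0.2] gf 62.2 q [ 0.32  0.77 -1.07  2.06  0.9   0.89 -1.09]
pulled38 t 18.42 p [458.1 130.3  55.5] gap 24.1 F [-0.3 -0.3  0.8] gf 62.2 q [ 0.37  0.76 -1.08  2.06  0.9   0.89 -1.04]
up t 19.19 p [457.7 130.2 148.3] gap 24.3 F [ 0.9 -0.7 -0.3] gf 62.2 q [ 0.48  0.64 -1.22  1.99  0.71  1.03 -0.9 ]
```

View pics/f.png

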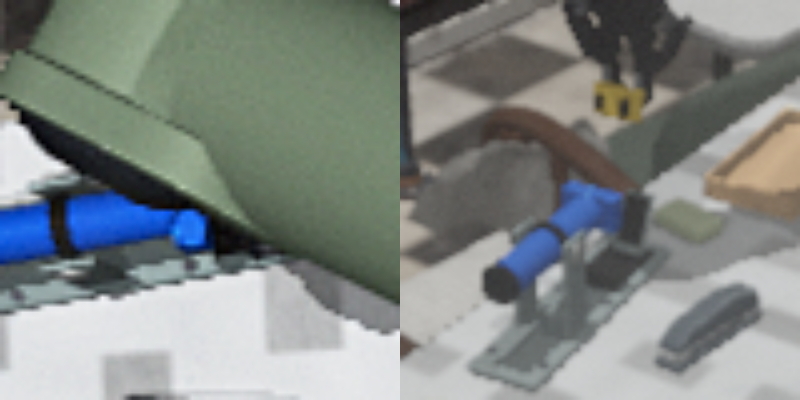

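The cover is off and held: yellow at (620,100) in the side crop, and the mouth is bare. I'll set it down past the tray at about (400,−350).

Run:
```python
from m import *;from workcell import *
movep([400,-350,70.],R(0));st("over")
movel([400,-350,1-OFF],max_speed=50,guard=3);st("placed")
open_gripper();st("open")
movel([400,-350,110.],max_speed=200)
clamp()
movep(T(86,0,170),R(0));st("over head")
movel(T(86,0,123),max_speed=120,guard=6);st("near head")
print(movel(T(86,0,66),max_speed=30,guard=12));st("pressed")
```

```text
over t 21.07 p [ 400.8 -349.    70.3] gap 24.9 F [-0.8 -0.2 -0.1] gf 62.2 q [ 1.37  0.84 -1.14  1.92  0.91  1.02  0.  ]
placed t 22.75 p [ 400.1 -350.1  -23.8] gap 24.8 F [-2.3 -0.5 12. ] gf 62.9 q [ 1.3   0.97 -1.01  1.95  1.09  0.91 -0.11]
open t 23.37 p [ 399.6 -349.7  -24.2] gap 85.4 F [ 1.  -0.  -0.2] gf 0.0 q [ 1.3   0.97 -1.01  1.95  1.09  0.91 -0.11]
over head t 26.93 p [446.4 192.4 138.9] gap -0.0 F [ 0.4 -0.8 -0.3] gf 0.0 q [ 0.34  0.68 -1.22  1.98  0.75  1.04 -1.05]
near head t 27.47 p [446.  193.4  92.2] gap -0.0 F [0.7 0.3 1. ] gf 0.0 q [ 0.28  0.74 -1.15  2.02  0.84  0.97 -1.12]
True
pressed t 28.87 p [446.  193.4  45.4] gap 0.1 F [-2.8 -4.4 19.2] gf 9.5 q [ 0.23  0.8  -1.08  2.04  0.94  0.9  -1.19]
```

Run:
```python
from m import *;from workcell import *
wait(0.5)
movel(T(86,0,180),max_speed=200);open_gripper()
movep([420,-180,170.],R(0));st("away")
c=snap("top","t4");s=snap("side","s4")
np.set_printoptions(precision=1,suppress=True)
for n,c_ in (("top",c),("side",s)):
    P,u,v=pts(c_,box(c["image"].shape[:2],*((130,250,150,220) if n=="top" else (180,270,180,265))))
    a=(P-PIV)@t;w=(P-PIV)@nn
    for s0 in range(60,190,8):
        k=(a>=s0)&(a<s0+8)&(abs(w)<14)&(P[:,2]>14)
        if k.sum(): print(n,s0,k.sum(),"ztop",np.percentile(P[k,2],90),"w",np.median(w[k]),"zmed",np.median(P[k,2]))
# cover
H=hsv(c);m=(cv2.inRange(H,(20,120,90),(34,255,255))>0)&box(H.shape[:2],325,380,175,230)
P,u,v=pts(c,m);print("cover",len(P),P.mean(0) if len(P) else "",P[:,2].max() if len(P) else "")
im=np.hstack([cv2.resize(c["image"][155:220,150:230],(400,325)),cv2.resize(s["image"][180:245,195:275],(400,325))])
im=np.vstack([im,cv2.resize(c["image"][150:220,230:430],(800,275))]);cv2.imwrite("pics/g.png",im[:600])
```

```text
away t 32.22 p [ 420.4 -179.1  170.1] gap 85.5 F [ 0.3 -1.2  0.1] gf 0.0 q [ 1.25  0.64 -1.36  2.02  0.72  1.1  -0.25]
top 60 24 ztop 88.56991354781212 w -0.8486453825962745 zmed 84.20145665551661
top 68 21 ztop 84.81327914741132 w -1.5917316522102782 zmed 81.0863256058235
top 76 23 ztop 81.5345713837069 w -1.940972701496989 zmed 78.27992044511234
top 84 20 ztop 74.88294425016093 w -0.612403663126065 zmed 59.80538496637007
top 92 11 ztop 56.00668508535318 w -1.321752260294192 zmed 51.093044028771146
top 100 12 ztop 52.93448164518116 w -1.1871630017655446 zmed 46.01212260665818
top 108 13 ztop 47.18518337032761 w -3.008349800876879 zmed 43.35573512667065
top 116 14 ztop 44.83938105363477 w -0.9126595550724177 zmed 39.675396372915884
top 124 12 ztop 37.50618334156777 w -3.3619569035529446 zmed 34.61020091729483
top 132 11 ztop 35.4924760932081 w 0.23814548358254897 zmed 32.234155069229246
top 140 9 ztop 30.335767697901975 w -0.03290950337387945 zmed 26.88353109021091
top 148 16 ztop 27.128648786894246 w -2.7751724316778956 zmed 24.99972658770014
top 156 15 ztop 41.79777680744064 w 0.77
[... 601 characters left out ...]
04446600108 w -3.7062698395310387 zmed 15.08849155370001
side 116 5 ztop 35.77832229507967 w -5.702784319231769 zmed 18.363934328001733
side 124 1 ztop 14.672924266952009 w -6.296195318876899 zmed 14.672924266952009
side 132 7 ztop 32.275231741769424 w -4.271303984046705 zmed 24.377349090698317
side 140 3 ztop 27.037895044485005 w -5.439557767320968 zmed 25.39259180785507
side 148 21 ztop 34.520231566610164 w -3.9057654885933295 zmed 29.4879659918397
side 156 25 ztop 53.64112931999311 w 0.8601310532057388 zmed 43.099253437082325
side 164 30 ztop 67.65940310476245 w -0.9971512679056835 zmed 57.18129923128134
side 172 8 ztop 69.31062999548891 w 2.8377994605315746 zmed 66.55052097091777
cover 0
```

View pics/g.png

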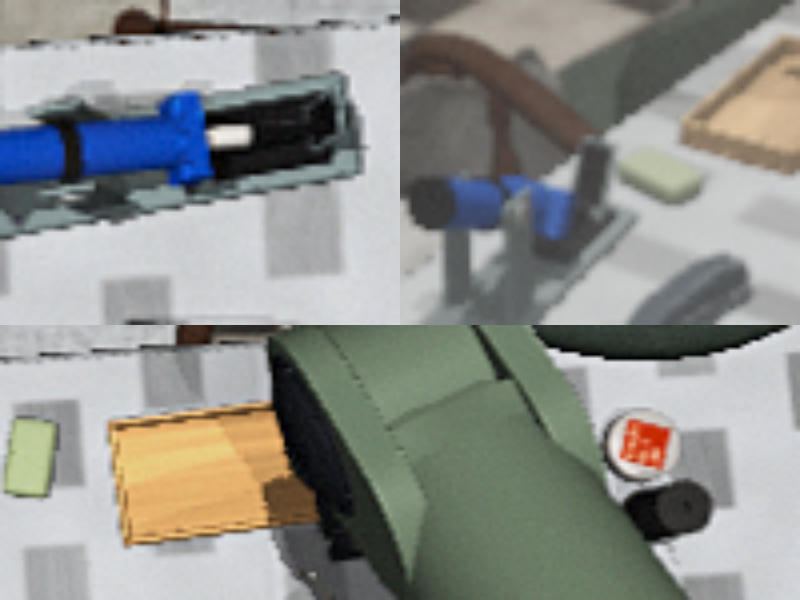

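The top crop (upper left) shows the tube tipped and the marker's white part at about (230,135), running down to the stop. Its ridge falls from z≈46 at 112 mm in front of the pivot to z≈29 at 144 mm. Soap, tin, spool and tray are undisturbed. Before a tilted grasp I need to know whether the 31 mm error lies along the tool axis or along world z.

Run:
```python
from m import *;from workcell import *
np.set_printoptions(precision=1,suppress=True)
clamp()
p=np.array([440,60,190.])
for a in (0.6,-0.6):
    z=np.sin(a)*nn-np.cos(a)*Z; y=nn*np.cos(a)+Z*np.sin(a); Rm=np.c_[np.cross(y,z),y,z]
    if inverse_kinematics(p,Rm) is None: continue
    movep(p,Rm);break
st("tilt %g"%a);c=snap("side","s5");e=read_state()["eef_pos"];Rm=read_state()["tool_rot"]
hA=e-31*Rm[:,2];hB=e+[0,0,31.]
print("px tool-axis",proj(c,hA),"world",proj(c,hB),"tcp",proj(c,e), hA,hB)
P,u,v=pts(c,box(c["image"].shape[:2],200,290,130,215))
d=P-e;al=d@Rm[:,2];pr=np.linalg.norm(d-np.outer(al,Rm[:,2]),axis=1)
k=(pr<45)&(al<-10)&(al>-75)
for n,h in (("A",hA),("B",hB)):
    dd=(P-h)@Rm; q=k&(dd[:,2]>-28)&(dd[:,2]<5); print(n,q.sum(),"x",np.percentile(dd[q,0],[5,50,95]),"y",np.percentile(dd[q,1],[2,50,98]),"zmax",np.sort(dd[k,2])[-6:])
cv2.imwrite("pics/hh.png",cv2.resize(c["image"][130:230,190:290],(600,600),interpolation=cv2.INTER_CUBIC))
```

```text
tilt -0.6 t 34.38 p [440.2  58.9 189.9] gap 0.2 F [-0.7  0.6 -0.6] gf 0.0 q [ 0.4  0.9 -1.1  1.6  0.5  1.7 -0.6]
px tool-axis [242.1 171.5] world [246.  171.1] tcp [246.  178.2] [457.3  62.  215.6] [440.2  58.7 221. ]
A 43 x [-2.6  8.3 14.8] y [-17.8  -7.3  12.3] zmax [-8.7 -7.2 -6.4 -6.2 -5.1 -4.7]
B 32 x [-1.4  8.1 15.1] y [ 0.8 10.5 27.3] zmax [-14.1 -12.6 -11.8 -11.6 -10.5 -10.1]
```

View pics/hh.png

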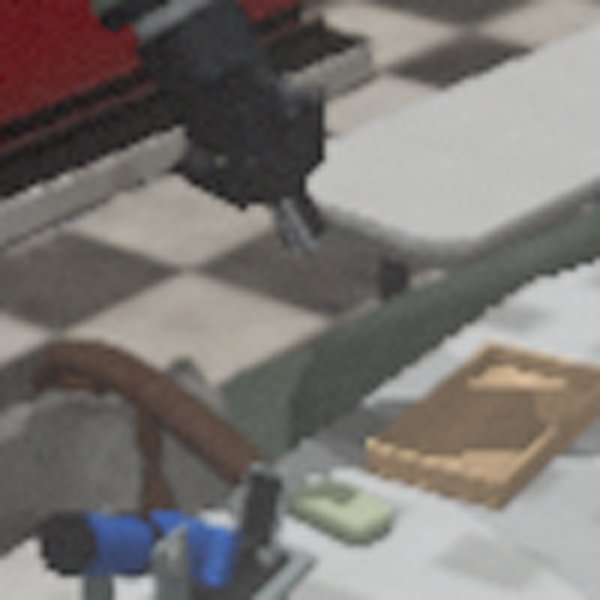

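The shut tip appears at (242,170.8), which matches the tool-axis hypothesis (242.1,171.5): true tip = TCP − 31 mm along the tool axis. I'll grasp the marker at a slight tilt and check the grip.

```bash
cat >> m.py <<'E'
def cmd(tip,Rm): return np.asarray(tip)+OFF*Rm[:,2]
a0=0.18;R0=R(a0)
G=S(122,-1,30.5)            # marker axis at the grip
tip0=G+13*R0[:,2]
E
python3 - <<'E'
from m import *;from workcell import *
open_gripper()
movep(cmd(tip0-95*R0[:,2],R0),R0);st("above")
print(movel(cmd(tip0,R0),max_speed=90,guard=6));st("down")
clamp();st("grip")
E
```

```text
above t 36.12 p [454.1 148.6  80.9] gap 85.3 F [-0.8 -0.6 -1.1] gf 0.0 q [ 0.5   0.74 -1.13  2.06  0.72  0.79 -0.83]
False
down t 37.33 p [450.5 165.4 -12.4] gap 85.2 F [ 1.3  0.6 -0.2] gf 0.0 q [ 0.34  0.86 -0.93  2.1   0.93  0.61 -1.  ]
grip t 37.99 p [450.3 165.5 -12.7] gap 13.4 F [-0.6 -0.7  2.4] gf 58.4 q [ 0.34  0.86 -0.93  2.1   0.93  0.61 -1.  ]
```

Gap 13.4 mm against a 17 mm pen. The tabs also read about 3.3 mm low under the same force, so this is a full grip. Next: lift on the arc, then pull out.

Run:
```python
from m import *;from workcell import *
from scipy.spatial.transform import Rotation as Ro
c0=cmd(tip0,R0);d0=np.cos(.5)*t-np.sin(.5)*Z
c0=c0-3*d0
for f in (.06,.16,.26,.36,.46):
    q=Ro.from_rotvec(-nn*f).as_matrix()
    if f==.06: assert (q@d0)[2]>d0[2]
    movel(PIV+q@(c0-PIV),frame=q@R0,max_speed=60);st("arc%.2f"%f)
p=read_state()["eef_pos"]
movel(p+75*t+[0,0,3],max_speed=90);st("out")
movel(p+85*t+[0,0,40],max_speed=120);st("lift")
c=snap("side","s6");cv2.imwrite("pics/i.png",cv2.resize(c["image"][150:250,185:285],(600,600),interpolation=cv2.INTER_CUBIC))
```

```text
arc0.06 t 38.29 p [451.1 162.1  -4.3] gap 13.1 F [ 0.4 -0.1 -0.7] gf 58.6 q [ 0.29  0.83 -0.92  2.09  0.93  0.66 -1.04]
arc0.16 t 38.71 p [452.8 152.1   7.5] gap 12.8 F [ 1.  -0.3 -0.8] gf 58.5 q [ 0.22  0.78 -0.9   2.08  0.93  0.73 -1.09]
arc0.26 t 39.12 p [454.3 143.6  20.6] gap 13.0 F [ 0.7  0.  -1.8] gf 58.6 q [ 0.15  0.75 -0.87  2.07  0.93  0.81 -1.14]
arc0.36 t 39.54 p [455.7 136.5  34.6] gap 13.1 F [ 0.2  0.2 -0.8] gf 58.6 q [ 0.08  0.73 -0.85  2.06  0.93  0.91 -1.18]
arc0.46 t 39.96 p [456.8 130.8  49.2] gap 13.0 F [ 0.1 -0.3 -1.1] gf 58.6 q [ 0.    0.71 -0.83  2.03  0.92  1.   -1.22]
out t 40.94 p [471.   57.7  52.3] gap 13.0 F [0.2 0.1 0.1] gf 58.7 q [ 0.15  0.68 -0.81  2.07  0.96  0.96 -1.1 ]
lift t 41.41 p [472.9  47.5  89.1] gap 13.2 F [-0.2 -1.1 -0.4] gf 58.7 q [ 0.2   0.61 -0.85  2.06  0.88  0.99 -1.01]
```

View pics/i.png

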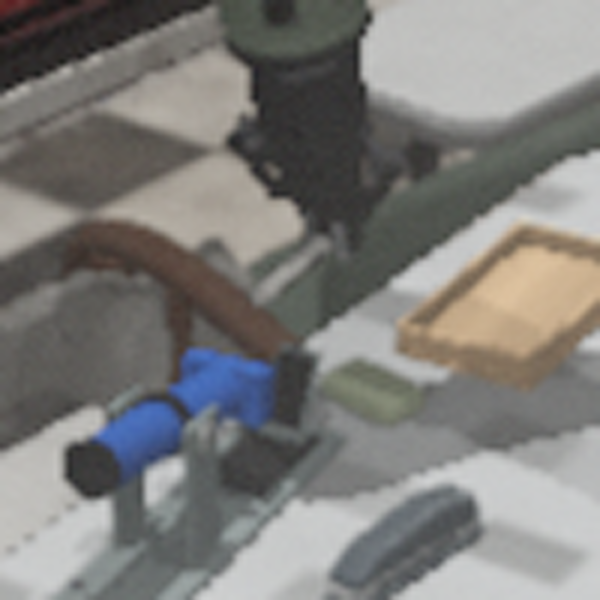

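The side crop shows the marker in the fingers, clear of the level tube, with its rear end at about (250,285). I'll measure how far it reaches behind the grip and its slope, then place it.

Run:
```python
from m import *;from workcell import *
np.set_printoptions(precision=1,suppress=True)
s=read_state();e=s["eef_pos"];Rm=s["tool_rot"];tip=e-31*Rm[:,2];g=tip-13*Rm[:,2];print("grip",g)
c=dict(np.load("s6.npz"))
P,u,v=pts(c,box(c["image"].shape[:2],215,245,180,210));d=P-g
a=d@t;w=d@nn;k=(abs(w)<14)&(abs(d[:,2])<25)&(a<-12)&(a>-130)
o=np.argsort(a[k]);print(np.c_[a,w,d[:,2],u,v][k][o][::3])
print("rear",a[k].min(),"fit",np.polyfit(a[k],d[k,2],1))
# expected pitch
q=np.arctan2
print("tool tilt",np.arcsin(-Rm[:,2]@t))
```

```text
grip [470.4  59.4 131. ]
[[-108.7    3.3    6.4  226.   199. ]
 [-102.4    2.5   -0.8  227.   200. ]
 [-100.    -0.6   -1.1  228.   200. ]
 [ -99.5    4.    10.7  227.   197. ]
 [ -94.5   -2.1    9.8  229.   197. ]
 [ -92.3    3.5   11.8  228.   196. ]
 [ -85.7    2.7   13.3  229.   195. ]
 [ -80.7   -3.4   12.5  231.   195. ]
 [ -78.5   -2.    -2.1  231.   198. ]
 [ -71.7    6.    10.6  230.   194. ]
 [ -67.4   -5.     6.8  233.   195. ]
 [ -60.6   -5.7    8.3  234.   194. ]
 [ -56.4   -3.5    1.4  234.   195. ]
 [ -54.6    1.9   12.6  233.   192. ]
 [ -52.    -5.6   13.2  235.   192. ]
 [ -41.1   -4.2   12.4  236.   191. ]
 [ -39.2   -3.2   -2.1  236.   194. ]
 [ -33.    -4.4   -0.2  237.   193. ]
 [ -30.8   -3.3    7.6  237.   191. ]
 [ -22.9   -3.6   13.1  238.   189. ]
 [ -19.5   -6.3    7.7  239.   190. ]
 [ -17.6   -0.8    5.6  238.   190. ]
 [ -16.1    4.6   21.6  237.   186. ]
 [ -14.4   10.1   10.6  236.   188. ]
 [ -12.3  -11.6   23.7  241.   186. ]]
rear -108.67281425289679 fit [ 0.1 13.5]
tool tilt -0.2799226631241943
```

Run:
```python
from m import *;from workcell import *
C=np.array([440.4,-132.7,0]);tp=np.array([.1435,-.9897,0]);a=-.46;Rp=R(a,tp)
g=C+37*tp+[0,0,22+13*np.cos(a)];tip=g+13*Rp[:,2]
print("tip",tip)
movep(cmd(tip+[0,0,90],Rp),Rp);st("over tray")
print(movel(cmd(tip,Rp),max_speed=60,guard=4));st("low")
open_gripper();st("open")
movel(cmd(tip-110*Rp[:,2],Rp),max_speed=150);st("up")
movep([300,-540,220.],R(0));st("away")
c=snap("top","t7");s=snap("side","s7")
im=np.vstack([cv2.resize(c["image"][150:220,125:405],(800,200)),np.hstack([cv2.resize(c["image"][155:215,240:380],(560,240),interpolation=cv2.INTER_CUBIC),cv2.resize(s["image"][170:230,240:300],(240,240),interpolation=cv2.INTER_CUBIC)])])
cv2.imwrite("pics/j.png",im)
P,u,v=pts(c,box(c["image"].shape[:2],258,318,168,206));H=hsv(c)[v,u]
k=((H[:,1]<70)|(H[:,2]<70))&(abs(P[:,0]-440)<46)&(P[:,2]>6);r=cv2.minAreaRect(P[k][:,:2].astype(np.float32));print("marker",r,np.percentile(P[k,2],[5,50,95]))
H=hsv(c);m=(cv2.inRange(H,(20,120,90),(34,255,255))>0)&box(H.shape[:2],325,385,170,225);P,u,v=pts(c,m);print("cover",len(P),P.mean(0),P.min(0),P.max(0))
```

```text
tip [ 446.53768519 -175.03078074   22.        ]
over tray t 42.38 p [ 449.4 -187.1   84.2] gap 13.2 F [-0.4  0.3 -0.3] gf 58.7 q [ 0.46  0.56 -0.68  2.2   1.15  0.9  -0.93]
False
low t 44.02 p [ 448.7 -188.7   -5.5] gap 13.2 F [-0.9 -0.2 -0. ] gf 58.7 q [ 0.39  0.75 -0.59  2.22  1.4   0.87 -1.19]
open t 44.72 p [ 448.5 -188.6   -5.8] gap 85.4 F [ 0.1 -0.1 -0.3] gf 0.0 q [ 0.39  0.75 -0.59  2.22  1.4   0.87 -1.19]
up t 45.6 p [ 441.2 -140.7   92.3] gap 85.3 F [-1.  -0.6 -0.5] gf 0.0 q [ 0.38  0.54 -0.72  2.21  1.08  0.95 -0.99]
away t 47.29 p [ 300.9 -538.9  219.5] gap 85.5 F [0.2 0.5 0.2] gf 0.0 q [ 1.43  0.57 -0.71  1.57  0.4   1.15  0.83]
marker ((454.5544128417969, -144.15609741210938), (180.8096466064453, 54.0853157043457), 88.56103515625) [14.09132601 19.87236688 26.91570024]
cover 78 [ 395.10214502 -331.88005161   26.84790922] [ 370.29902423 -344.31515745   -1.06605125] [ 421.72240862 -319.27043921   38.51609292]
```

View pics/j.png

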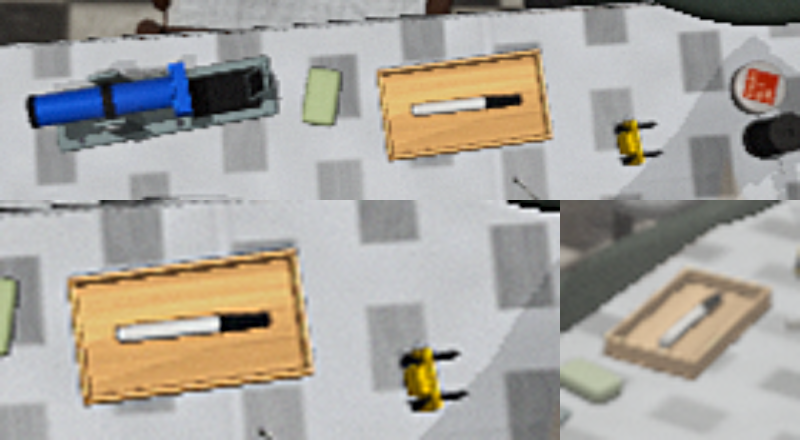

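The marker lies flat in the middle of the tray, at (115–270, 320) in the lower crop. The cover lies on the table at (395,−332) mm, about 430 mm from the stand, and the bystanders are where they were. I'm handing in.

```bash
python3 -c "
from workcell import *
print(finish_job())"
```

```text
the job is handed in; nothing more can be done
None
```

The job is handed in at about 47 s: the cover is off and lying about 430 mm clear of the stand, the marker lies flat in the tray, and the soap, tin, spools and bottle were not touched as far as the pictures show. The first pinch missed, because the gripper's real tip sits 31 mm short of the reported TCP, and I redid it after correcting for that.

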